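# Slide a board into the self-centring clamp and clamp it for drilling

### The arm

A 7-joint arm with a two-finger parallel gripper is mounted at the origin on a cart in front of the work surface, level with it; the furniture and walls round the work are solid. World frame = base frame: x ahead of the robot, y to its left, z up, the work surface at z = 0. Lengths are in m, angles in rad, forces in N, time in s.
With the tool pointing down it reaches from about 0.4 to 0.85 m from the base axis. Payload 10.4 kg.
Tool frame: the origin (TCP) lies midway between the tips of the shut fingers; the grasp point (between the pads) lies 19 mm behind it; z points along the fingers, y is the direction in which the jaws open and shut (so a half turn about z gives the same grasp; the last joint's range is limited). The gripper opens to 85 mm and grips with 20 to 120 N. Pads are 22 mm wide; open, the fingers measure 114 mm over their backs; the gripper's body (76 mm by 85 mm) begins 54 mm behind the grasp point. The pads swing forward as they close: fully open they stand 13 mm farther back than shut.
Start: joints at [1.173, 0.332, -0.065, 1.46, 0.022, 1.35, -0.088], TCP at [0.229, -0.582, 0.231] pointing down, gripper open.
Joint ranges: [-2.6, 2.6], [-0.5, 2.12], [-1.47, 1.34], [0.16, 2.42], [-1.27, 4.41], [0.06, 2.06], [-2.6, 2.6]. Speed limits (rad/s): [2.22, 2.22, 2.79, 2.79, 3.14, 3.14, 3.14].

### API

Orientations are given as a unit quaternion [x, y, z, w].
In Python, from workcell import manip, viewer gives the robot as it stands.
- The arm moves only by the tool move_arm, never from a script. Its argument "deltas" is a list of rows, each a list of 7 numbers: the shift along the tool's x, y, z in m, then the turn, a rotation vector about the tool's x, y, z in degrees, then the opening, from -1 (shut) to 1 (fully open). In form: [[dx, dy, dz, wx, wy, wz, gripper], ...]. A call has 1 to 10 rows; each row shifts and turns the commanded pose from where the row before left it, along the tool's axes as they then stand; what a row does not reach is not made up. A row lasts 1/8 s, in which the tool goes at most 62.5 mm and 10.7 degrees, less where a joint would pass 70% of its speed; a pose out of reach is approached as far as the arm can. A call with a gripper value outside its range is refused whole. The fingers move at their own pace and stop on an object; "force" is the grip in N (left out, the last holds). Time passes only in rows, so rows that do not move let the fingers close. It gives the time, the measured TCP pose, the force and the opening at its end, in the units of the state.
- manip.get_obs(): the state, without advancing time (a new reading comes with each control period).
- viewer.camera(name): name is "scene" or "top" or "wrist"; returns (picture, depth): 384x512x3 uint8, red, green, blue; 384x512 float32, m along the optical axis (not along the pixel's ray), 0 where there is no reading.
- viewer.calibration(name): a dict with "fx", "fy", "cx", "cy" (pixels), "R" (3x3) and "t" (3): a world point X has camera coordinates R X + t; the wrist camera has in their place "T_tool_cam" (4x4, takes a point from camera to tool coordinates, whose origin is the TCP and whose axes are the flange's). Camera axes: x right, y down, z forward; pixel columns grow to the right and rows downward; lengths in m; the calibration is good to about 2 mm. A picture is of the moment at which its call begins: read the wrist's pose just before it. calibration takes no time and is no camera call.
- manip.hand_in(): hands the job in, once; it reports no verdict.
The state is a dict: "clock": time; "joint_pos": joint angles; "joint_velocities": joint speeds; "tau": joint torques, N m; "position": TCP position; "ee_rot": TCP orientation; "ft_force": force on the tool from outside, world axes, zero at the start; "torque": the same for the moment, N m; "grip_width": opening from 0.0 (shut) to 1.0 (fully open).
Only numpy, scipy, OpenCV 4.12 (cv2) and the standard library are available. Lean on these libraries where they do the work, as an engineer would, in place of code of your own. Each camera call takes 0.05 s, during which the arm holds its last target.

### The job

Get the loose board ready for drilling: slide it flat along the bench, without lifting it, in between the two open jaws of the clamp until its long edge is home, square against the clamp's back stop. Then turn the clamp's bar knob clockwise until both jaws grip the board, so that it stays held when you let go. Leave the tape measure and the jar of screws where they are.

Things in the scene. Friction and masses are not known exactly. Their poses are not given: they have to be found in the camera images.
- board: Loose pale wooden board lying flat, 96 (its x) x 130 (its y) x 28 mm thick, 0.25 kg, a small dark cross on its top. Origin: centre of its underside; z up. Too wide to grasp: push it by its edges. It starts on the robot's side of the clamp, clear of the jaws, turned up to 0.3 rad, up to 0.24 m to the side of the clamp's mouth or in line with it.
- back_stop (a point): Middle of the stop: steel front face (250 mm long) of the grey clamp's beam, 14 mm above the bench. The clamp is fixed; the beam is 44 mm high, 57 mm deep. Axes: x horizontal, into the stop (the way to push; straight away from the robot within 0.1 rad), y left along the face, z up. Board home: its 130 mm edge on this face, its centre 48 mm before it (x = -48 mm) at y = 0, between the jaws.
- jaw_left: Left (+y) jaw: steel arm with sprung rubber pad, 2 to 26 mm above the bench, reaching 84 mm from the stop face towards the robot, flared tip as lead-in. Pad face 85 mm from the clamp's middle line at knob 0, moving in 15 mm per rad of knob; arm and tip lie within 30 mm outside it. Origin: not on the jaw, but on the bench below the middle of the stop (at knob 0), shifting with the jaw.
- jaw_right: Right jaw, mirror image of the left one; both move together.
- clamp_knob (a joint): Angle of the bar knob on the clamp's beam: 0 fully open, end stop at 1.65 rad; grows clockwise seen from above. Starts between 0 and 0.25. The pads meet the 130 mm board at about 1.33 rad; from there their springs give (each pad presses about 18 N per rad), so turn on to 1.5 or to the end stop to hold firmly. Friction, 0.15 N m, holds the knob where it is left.
- knob_grip (a point): Centre of the knob's black bar, on its upright axis, 77 mm above the bench, 30 mm behind the stop face. The bar is 60 mm long (this point's x, which turns with the knob; along the clamp's x at knob 0), 14 mm wide (point's y), 28 mm high (63 to 91 mm above the bench); pinch it across its width from above.
- tape_measure: Bystander: tape measure, 65 x 81 x 33 mm, on the bench to the right of the clamp; origin at the centre of its underside. Not to be moved.
- screw_jar: Bystander: glass jar of screws with a lid, 66 mm across and 90 mm high, on the bench to the left of the clamp; origin at the centre of its underside. Not to be moved.

How it is judged:
By the outcome, as a careful person would: the job done as asked, in the order asked, and still so for the second after the job is handed in, with the robot touching nothing.
It also fails if it takes over 61 s, if anything falls off the work surface, if the arm or the gripper's body presses on something with over 40 N, if the wrist force passes 120 N, or if a joint passes its speed limit or range.

## Working session

There is one attempt and no reset: what is moved stays moved. The work goes in short steps, Python scripts to look and compute and a tool call to move; the robot and the scene stay as the last step left them, time stands still between calls to the robot, and variables do not carry over. Pictures are saved under pics/ and viewed, and the job is handed in when it is done.

Besides the shell and the picture viewer there is one more tool, called by a JSON object that holds its "api" and its "payload", one argument or row to a line. move_arm: Moves the arm, as the interface text tells. Its arguments: {"type":"object","properties":{"deltas":{"type":"array"},"force":{"type":"number"}},"required":["deltas"]}

```bash
ls; mkdir -p pics; python3 - <<'E'
from workcell import manip, viewer
import cv2, numpy as np
o=manip.get_obs(); print({k:np.round(v,3).tolist() for k,v in o.items()})
for n in ("top","scene"):
    p,d=viewer.camera(n); cv2.imwrite(f"pics/{n}0.png",p[:,:,::-1]); np.savez(f"pics/{n}0.npz",p=p,d=d)
    c=viewer.calibration(n); print(n,{k:np.round(v,3).tolist() for k,v in c.items()})
print(viewer.calibration("wrist"))
E
```

```text
pics
{'clock': 0.0, 'joint_pos': [1.173, 0.333, -0.065, 1.461, 0.022, 1.35, -0.088], 'joint_velocities': [-0.0, -0.001, -0.001, -0.001, -0.001, 0.002, -0.001], 'tau': [-0.001, -62.545, 0.049, -39.161, 0.016, 0.01, 0.0], 'position': [0.229, -0.581, 0.231], 'ee_rot': [0.982, 0.186, -0.0, -0.001], 'ft_force': [-0.286, 0.425, 0.936], 'torque': [-0.019, 0.0, -0.041], 'grip_width': 0.993}
top {'fx': 403.717, 'fy': 403.717, 'cx': 255.966, 'cy': 183.833, 'R': [[-0.017, -1.0, -0.002], [-0.997, 0.017, -0.072], [0.072, 0.001, -0.997]], 't': [0.132, 0.575, 1.024]}
scene {'fx': 350.305, 'fy': 350.305, 'cx': 252.85, 'cy': 193.693, 'R': [[-0.554, -0.832, 0.009], [-0.414, 0.266, -0.871], [0.722, -0.486, -0.492]], 't': [0.419, 0.275, 0.566]}
{'fx': 265.1415593490075, 'fy': 265.1415593490075, 'cx': 259.12552567747014, 'cy': 183.22428265226625, 'T_tool_cam': array([[ 6.03393356e-04, -9.45789305e-01, -3.24780274e-01,
         8.44256615e-02],
       [ 9.99999781e-01,  4.82798507e-04,  4.51898012e-04,
        -2.39451392e-04],
       [-2.70596875e-04, -3.24780476e-01,  9.45789389e-01,
        -1.42855390e-01],
       [ 0.00000000e+00,  0.00000000e+00,  0.00000000e+00,
         1.00000000e+00]])}
```

View pics/top0.png

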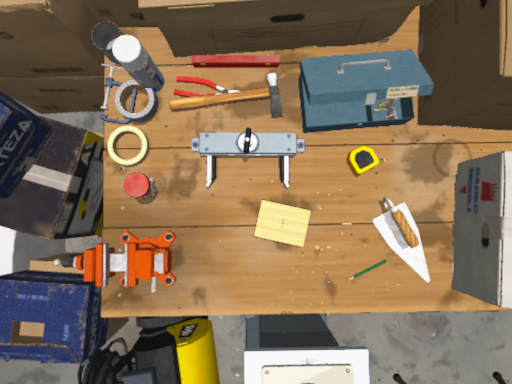

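View pics/scene0.png

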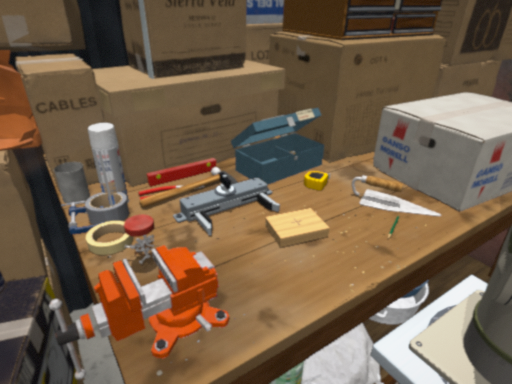

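The top view shows the board at about (283,223), the clamp beam at (247,143) with jaws at (211,170) and (286,170), and the knob bar at (247,140). The tape is at (365,159) and the jar at (137,185). Next I'll measure them.

```bash
cat > h.py <<'E'
import numpy as np, cv2
from scipy.spatial.transform import Rotation as Rot
from workcell import manip, viewer
def cam(name,obs=None):
    c=viewer.calibration(name)
    K=np.array([[c['fx'],0,c['cx']],[0,c['fy'],c['cy']],[0,0,1]])
    if name=='wrist':
        T=np.eye(4);T[:3,:3]=Rot.from_quat(obs['ee_rot']).as_matrix();T[:3,3]=obs['position']
        M=T@np.array(c['T_tool_cam']); return K,M[:3,:3],M[:3,3]
    R=np.array(c['R']);t=np.array(c['t']); return K,R.T,-R.T@t
def ray(px,C,z):
    K,R,o=C
    px=np.atleast_2d(px).astype(float)
    d=np.c_[px,np.ones(len(px))]@np.linalg.inv(K).T@R.T
    s=(z-o[2])/d[:,2]
    return o+d*s[:,None]
def proj(X,C):
    K,R,o=C
    c=(np.atleast_2d(X)-o)@R@K.T
    return c[:,:2]/c[:,2:]
def pts(d,C):
    K,R,o=C
    v,u=np.mgrid[:d.shape[0],:d.shape[1]]
    r=np.stack([u,v,np.ones_like(u)],-1)@np.linalg.inv(K).T@R.T
    return o+r*d[...,None]
E
python3 - <<'E'
from h import *
f=np.load('pics/top0.npz');p,d=f['p'],f['d'];C=cam('top')
print('cam',C[2])
P=pts(d,C)
print('bench z',np.median(P[250:280,200:240,2]))
hsv=cv2.cvtColor(p,cv2.COLOR_RGB2HSV)
Z=P[...,2]
# board
m=((Z>0.018)&(Z<0.04)).astype(np.uint8); m[:195]=0;m[255:]=0;m[:,:245]=0;m[:,320:]=0
cs,_=cv2.findContours(m,cv2.RETR_EXTERNAL,cv2.CHAIN_APPROX_NONE);c=max(cs,key=cv2.contourArea)
X=ray(c[:,0,:],C,0.028); r=cv2.minAreaRect((X[:,:2]*1000).astype(np.float32));print('board depth',r, 'z',np.median(Z[m>0]))
print(hsv[223,270],hsv[240,230],p[223,270],p[240,230])
# jaws/beam masks by height
for nm,lo,hi,box in (('beam',.036,.05,(120,165,180,315)),('jawL',.012,.034,(145,195,195,230)),('jawR',.012,.034,(145,195,270,305)),('knob',.07,.11,(120,160,225,270)),('tape',.015,.05,(140,180,340,390)),('jar',.06,.12,(165,205,115,165))):
    mm=np.zeros_like(m);a,b,e,g=box;mm[a:b,e:g]=((Z>lo)&(Z<hi))[a:b,e:g]
    q=P[mm>0]; print(nm,len(q),'min',q.min(0).round(3),'max',q.max(0).round(3),'med',np.median(q,0).round(3)); print(cv2.minAreaRect((q[:,:2]*1000).astype(np.float32)))
cv2.imwrite('pics/top0c.png',cv2.resize(p[115:260,180:330,::-1],None,fx=5,fy=4,interpolation=cv2.INTER_CUBIC)[:600])
E
```

```text
cam [0.50193595 0.12120171 1.06341832]
bench z 0.0003278402025959082
board depth ((476.6479797363281, 58.52781677246094), (129.6351318359375, 95.60098266601562), 76.49032592773438) z 0.028032843578821298
[ 25  93 250] [ 16 133 199] [250 236 159] [199 150  95]
beam 1837 min [ 0.653 -0.028  0.036] max [0.737 0.269 0.05 ] med [0.682 0.13  0.044]
((684.866943359375, 119.90325927734375), (80.65457916259766, 300.510498046875), 5.259304046630859)
jawL 330 min [0.573 0.19  0.012] max [0.683 0.281 0.034] med [0.628 0.241 0.024]
((623.8717041015625, 248.60337829589844), (93.8595962524414, 96.5654296875), 73.66175079345703)
jawR 298 min [ 0.57  -0.     0.012] max [0.678 0.085 0.031] med [0.622 0.05  0.024]
((623.3018798828125, 28.185306549072266), (92.44351959228516, 88.38274383544922), 18.293861389160156)
knob 142 min [0.653 0.134 0.072] max [0.713 0.152 0.097] med [0.681 0.143 0.09 ]
((682.971923828125, 143.66567993164062), (14.170892715454102, 59.75337600708008), 81.87884521484375)
tape 607 min [ 0.6   -0.209  0.015] max [ 0.673 -0.118  0.038] med [ 0.636 -0.151  0.032]
((642.8404541015625, -160.15321350097656), (63.379547119140625, 81.53386688232422), 27.615352630615234)
jar 531 min [0.546 0.38  0.084] max [0.605 0.441 0.107] med [0.576 0.409 0.1  ]
((575.40234375, 409.3770751953125), (58.79052734375, 59.338138580322266), 44.92043685913086)
```

View pics/top0c.png

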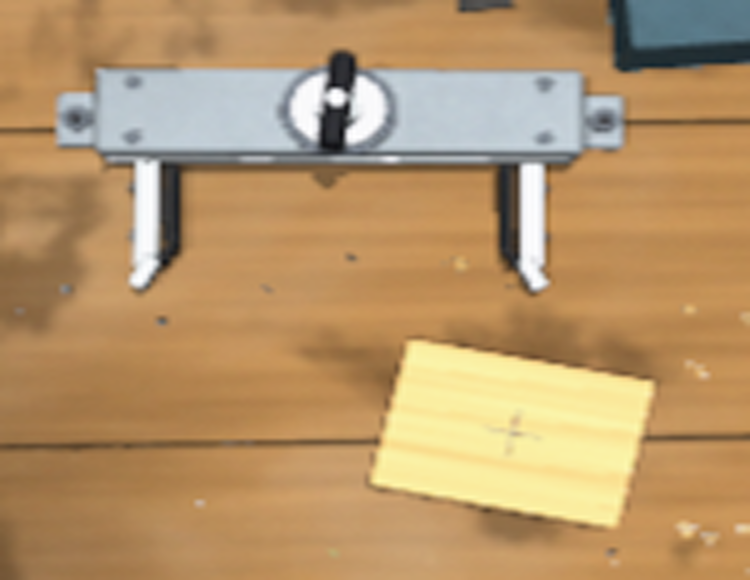

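```bash
python3 - <<'E'
from h import *
f=np.load('pics/top0.npz');p,d=f['p'],f['d'];C=cam('top');P=pts(d,C);Z=P[...,2]
rows=[]
for u in range(204,292):
    col=Z[120:170,u]; v=np.where((col>0.040)&(col<0.048))[0]
    rows.append((u,v.min()+120,v.max()+120))
rows=np.array(rows)
F=ray(np.c_[rows[:,0],rows[:,2]+.5],C,.044);B=ray(np.c_[rows[:,0],rows[:,1]-.5],C,.044)
for X,n in((F,'front'),(B,'back')):
    k=np.polyfit(X[:,1],X[:,0],1);r=X[:,0]-np.polyval(k,X[:,1]);g=abs(r)<.003;k=np.polyfit(X[g,1],X[g,0],1);print(n,k,r.std(),np.polyval(k,.143))
print(rows[::8])
# end columns of beam upper face
m=(Z>.040)&(Z<.048)
for v in range(134,154,3):
    u=np.where(m[v,180:320])[0]+180; print(v,u.min(),u.max(),ray([[u.min()-.5,v],[u.max()+.5,v]],C,.044)[:,:2].round(4).tolist())
# jaws
for v in range(158,188,4):
    row=Z[v]; s=[]
    for a,b in((200,225),(275,300)):
        u=np.where((row[a:b]>.012)&(row[a:b]<.034))[0]+a
        if len(u): s.append((u.min(),u.max(),ray([[u.min()-.5,v],[u.max()+.5,v]],C,.026)[:,:2].round(4).tolist()))
    print(v,s)
# knob: dark pixels
m=((p.max(2)<70)); mm=np.zeros(m.shape,np.uint8);mm[124:156,238:258]=m[124:156,238:258]
mm&=(Z>.06)
q=np.argwhere(mm)[:,::-1]; X=ray(q,C,.091);print(len(q),cv2.minAreaRect((X[:,:2]*1000).astype(np.float32)),X.mean(0))
E
```

```text
Traceback (most recent call last):
ValueError: zero-size array to reduction operation minimum which has no identity
```

```bash
python3 - <<'E'
from h import *
f=np.load('pics/top0.npz');p,d=f['p'],f['d'];C=cam('top');P=pts(d,C);Z=P[...,2]
rows=[]
for u in range(196,300):
    col=Z[120:170,u]; v=np.where((col>0.036)&(col<0.052))[0]
    if len(v)>10: rows.append((u,v.min()+120,v.max()+120))
rows=np.array(rows)
F=ray(np.c_[rows[:,0],rows[:,2]+.5],C,.044);B=ray(np.c_[rows[:,0],rows[:,1]-.5],C,.044)
for X,n in((F,'front'),(B,'back')):
    k=np.polyfit(X[:,1],X[:,0],1);r=X[:,0]-np.polyval(k,X[:,1])
    for _ in range(3):
        g=abs(r)<.003;k=np.polyfit(X[g,1],X[g,0],1);r=X[:,0]-np.polyval(k,X[:,1])
    print(n,k,g.sum(),np.polyval(k,.143))
print(rows[::8].tolist())
m=(Z>.036)&(Z<.052)
for v in range(134,154,3):
    u=np.where(m[v,180:320])[0]+180
    if len(u):print(v,u.min(),u.max(),ray([[u.min()-.5,v],[u.max()+.5,v]],C,.044)[:,:2].round(4).tolist())
for v in range(158,188,4):
    row=Z[v]; s=[]
    for a,b in((200,225),(275,300)):
        u=np.where((row[a:b]>.012)&(row[a:b]<.034))[0]+a
        if len(u): s.append((int(u.min()),int(u.max()),ray([[u.min()-.5,v],[u.max()+.5,v]],C,.026)[:,:2].round(4).tolist()))
    print(v,s)
m=((p.max(2)<70)); mm=np.zeros(m.shape,np.uint8);mm[124:156,238:258]=m[124:156,238:258]
mm[Z<.06]=0
q=np.argwhere(mm)[:,::-1]; X=ray(q,C,.091);print(len(q),cv2.minAreaRect((X[:,:2]*1000).astype(np.float32)),X.mean(0))
E
```

```text
front [0.02911918 0.65052215] 89 0.6546861958232371
back [0.01803941 0.70753297] 89 0.7101126078006991
[[199, 132, 152], [207, 132, 152], [215, 132, 152], [223, 132, 152], [231, 132, 152], [239, 132, 153], [255, 132, 153], [263, 132, 153], [271, 132, 153], [279, 132, 153], [287, 132, 153], [295, 133, 152]]
134 199 295 [[0.7058, 0.2668], [0.7015, 0.019]]
137 199 295 [[0.6981, 0.2668], [0.6937, 0.0192]]
140 199 295 [[0.6903, 0.2669], [0.686, 0.0194]]
143 199 295 [[0.6826, 0.2669], [0.6783, 0.0196]]
146 198 295 [[0.6749, 0.2695], [0.6706, 0.0198]]
149 198 295 [[0.6672, 0.2696], [0.6628, 0.0199]]
152 199 295 [[0.6594, 0.2671], [0.6551, 0.0201]]
158 [(207, 215, [[0.6462, 0.2491], [0.6458, 0.2258]]), (279, 287, [[0.643, 0.0627], [0.6426, 0.0394]])]
162 [(206, 215, [[0.6358, 0.2517], [0.6354, 0.2259]]), (279, 288, [[0.6325, 0.0629], [0.6321, 0.0371]])]
166 [(206, 215, [[0.6254, 0.2518], [0.6249, 0.226]]), (279, 287, [[0.6221, 0.0631], [0.6217, 0.0399]])]
170 [(206, 215, [[0.615, 0.2519], [0.6146, 0.2261]]), (279, 287, [[0.6117, 0.0634], [0.6113, 0.0401]])]
174 [(205, 214, [[0.6047, 0.2546], [0.6042, 0.2288]]), (279, 288, [[0.6014, 0.0636], [0.6009, 0.0378]])]
178 [(206, 213, [[0.5943, 0.2521], [0.5939, 0.2314]]), (280, 287, [[0.591, 0.0612], [0.5906, 0.0406]])]
182 [(206, 210, [[0.5839, 0.2522], [0.5837, 0.2393]]), (284, 287, [[0.5805, 0.0511], [0.5803, 0.0408]])]
186 [(207, 208, [[0.5735, 0.2497], [0.5734, 0.2445]]), (285, 287, [[0.5701, 0.0488], [0.5699, 0.0411]])]
94 ((679.470947265625, 142.11566162109375), (11.704883575439453, 59.462467193603516), 81.09207153320312) [0.67886614 0.14218197 0.091     ]
```

```bash
cat >> h.py <<'E'
def yaw_of(q):
    x=Rot.from_quat(q).apply([1,0,0]); return np.degrees(np.arctan2(x[1],x[0]))
def plan(wps,p=None,q=None,n=None):
    """wps: (x,y,z,yaw deg,rows). Prints tool-frame rows; tool assumed pointing straight down at goal"""
    o=manip.get_obs()
    p=np.array(o['position']) if p is None else np.array(p); R=Rot.from_quat(o['ee_rot']) if q is None else Rot.from_quat(q)
    for x,y,z,yw,n in wps:
        g=np.array([x,y,z]); a=np.radians(yw)
        G=Rot.from_matrix(np.array([[np.cos(a),np.sin(a),0],[np.sin(a),-np.cos(a),0],[0,0,-1]]))
        p0=p.copy(); w=(R.inv()*G).as_rotvec()/n
        for i in range(n):
            t=p0+(g-p0)*(i+1)/n
            dl=R.inv().apply(t-p)
            print(np.r_[np.round(dl,4),np.round(np.degrees(w),2)].tolist())
            R=R*Rot.from_rotvec(w); p=t
        print('--')
def show(name,fn):
    o=manip.get_obs(); p,d=viewer.camera(name); cv2.imwrite(f'pics/{fn}.png',p[:,:,::-1]); np.savez(f'pics/{fn}.npz',p=p,d=d,pos=o['position'],q=o['ee_rot']); return o,p,d
E
python3 - <<'E'
from h import *
f=np.load('pics/top0.npz');p,d=f['p'],f['d'];C=cam('top');P=pts(d,C);Z=P[...,2]
m=(Z>.06)&(P[...,1]<-.2)&(P[...,0]<.75)
q=P[m];print(q.min(0),q.max(0))
for a in np.arange(-.7,-.2,.05):
    s=q[(q[:,1]>a)&(q[:,1]<a+.05)]
    if len(s):print(round(a,2),s[:,0].min().round(3),s[:,0].max().round(3),s[:,2].max().round(3))
plan([(.30,-.36,.23,50,6),(.49,-.10,.23,76.5,6)])
E
```

```text
[ 0.29883704 -0.51546968  0.06000823] [ 0.7499536  -0.20042097  0.39530027]
-0.55 0.709 0.711 0.093
-0.5 0.708 0.715 0.173
-0.45 0.299 0.721 0.252
-0.4 0.299 0.727 0.331
-0.35 0.722 0.75 0.395
-0.3 0.415 0.749 0.387
-0.25 0.419 0.731 0.078
[0.0246, -0.03, 0.0001, -0.01, -0.0, -4.75]
[0.027, -0.0278, 0.0001, -0.01, -0.0, -4.75]
[0.0292, -0.0255, 0.0001, -0.01, -0.0, -4.75]
[0.0312, -0.023, 0.0001, -0.01, -0.0, -4.75]
[0.033, -0.0203, 0.0001, -0.01, -0.0, -4.75]
[0.0346, -0.0175, 0.0001, -0.01, -0.0, -4.75]
--
[0.0536, -0.0036, -0.0, -0.0, -0.0, -4.42]
[0.0537, 0.0005, -0.0, -0.0, -0.0, -4.42]
[0.0535, 0.0047, -0.0, -0.0, -0.0, -4.42]
[0.0529, 0.0088, -0.0, -0.0, -0.0, -4.42]
[0.0521, 0.0128, -0.0, -0.0, -0.0, -4.42]
[0.051, 0.0168, -0.0, -0.0, -0.0, -4.42]
--
```

```bash
python3 - <<'E'
from h import *
plan([(.23,-.36,.23,21.4,4),(.485,-.08,.23,76.5,8)])
E
```

```text
[0.0206, -0.0514, 0.0002, -0.02, 0.0, 0.02]
[0.0205, -0.0514, 0.0002, -0.02, 0.0, 0.02]
[0.0205, -0.0514, 0.0002, -0.02, 0.0, 0.02]
[0.0205, -0.0514, 0.0002, -0.02, 0.0, 0.02]
--
[0.0424, -0.021, -0.0, 0.0, 0.0, -6.89]
[0.0447, -0.0157, -0.0, 0.0, 0.0, -6.89]
[0.0462, -0.0102, -0.0, 0.0, 0.0, -6.89]
[0.0471, -0.0046, -0.0, 0.0, 0.0, -6.89]
[0.0473, 0.0011, -0.0, 0.0, 0.0, -6.89]
[0.0469, 0.0067, -0.0, 0.0, 0.0, -6.89]
[0.0457, 0.0123, -0.0, 0.0, 0.0, -6.89]
[0.0439, 0.0177, -0.0, 0.0, 0.0, -6.89]
--
```

{"api": "move_arm", "payload": {
  "deltas": [
    [0.0205,-0.0515,0,0,0,0,0.2],
    [0.0205,-0.0515,0,0,0,0,0.2],
    [0.0205,-0.0515,0,0,0,0,0.2],
    [0.0205,-0.0515,0,0,0,0,0.2],
    [0.042,-0.021,0,0,0,-6.9,0.2],
    [0.045,-0.016,0,0,0,-6.9,0.2],
    [0.046,-0.01,0,0,0,-6.9,0.2],
    [0.047,-0.005,0,0,0,-6.9,0.2],
    [0.047,0.001,0,0,0,-6.9,0.2],
    [0.047,0.007,0,0,0,-6.9,0.2]
  ]
}}

```text
clock: 1.35
position: [0.4207, -0.1484, 0.2312]
ee_rot: [0.852, 0.523, -0.0, 0.0]
ft_force: [0.7, -0.7, -0.3]
grip_width: 0.602
```

{"api": "move_arm", "payload": {
  "deltas": [
    [0.046,0.012,0,0,0,-6.9,0.2],
    [0.044,0.018,0,0,0,-6.9,0.2],
    [0,0,0,0,0,0,0.2],
    [0,0,0,0,0,0,0.2]
  ]
}}

```text
clock: 1.85
position: [0.4833, -0.0795, 0.2309]
ee_rot: [0.785, 0.62, -0.0, -0.0]
ft_force: [-0.6, -0.2, -0.7]
grip_width: 0.597
```

```bash
python3 - <<'E'
from h import *
o,p,d=show('wrist','w1'); print(o['clock'],o['position'],yaw_of(o['ee_rot']),o['grip_width'],np.round(o['joint_pos'],2))
E
```

```text
1.85 [ 0.48332404 -0.07952063  0.23089221] 76.62541662512919 0.59708560342515 [ 0.65  0.07 -0.6   1.78  0.04  1.3  -0.19]
```

View pics/w1.png

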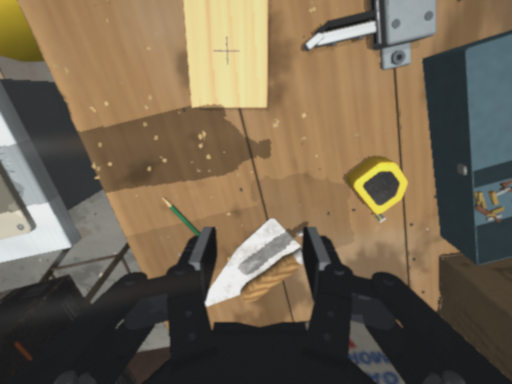

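The wrist view shows the board's right end with corners near (190,106) and (268,107), the right jaw tip at (315,42), and the tape at (380,187).

```bash
python3 - <<'E'
from h import *
f=np.load('pics/w1.npz');p=f['p'];C=cam('wrist',dict(position=f['pos'],ee_rot=f['q']))
X=ray([[190,106.5],[268,107.5],[227,51],[307,48]],C,.028);print(X.round(4))
print(np.linalg.norm(X[0]-X[1]))
e=X[1]-X[0];print(np.degrees(np.arctan2(e[1],e[0])))
# expected from top
a=np.radians(-13.5);R=np.array([[np.cos(a),-np.sin(a)],[np.sin(a),np.cos(a)]]);c=np.array([.4766,.0585])
for b in((-.048,-.065),(.048,-.065)):print(c+R@b)
g=np.radians(76.5);u=np.array([np.cos(g),np.sin(g)]);m=c-u*.065;print('edge mid',m)
pr=m-u*.035
plan([(pr[0],pr[1],.05,76.5,5),(pr[0],pr[1],-0.001,76.5,2)])
E
```

```text
[[ 0.4147  0.0059  0.028 ]
 [ 0.5097 -0.0179  0.028 ]
 [ 0.4768  0.0557  0.028 ]
 [ 0.569   0.0371  0.028 ]]
0.09787074086977485
-14.042555957815946
[0.4147523  0.00650133]
[ 0.50809981 -0.01590942]
edge mid [ 0.46142605 -0.00470404]
[0.0067, -0.0077, 0.0362, -0.01, 0.01, 0.01]
[0.0066, -0.0077, 0.0362, -0.01, 0.01, 0.01]
[0.0066, -0.0077, 0.0362, -0.01, 0.01, 0.01]
[0.0066, -0.0077, 0.0362, -0.01, 0.01, 0.01]
[0.0066, -0.0077, 0.0362, -0.01, 0.01, 0.01]
--
[0.0, -0.0, 0.0255, 0.0, 0.0, -0.0]
[0.0, -0.0, 0.0255, 0.0, 0.0, -0.0]
--
```

{"api": "move_arm", "payload": {
  "deltas": [
    [0.0066,-0.0077,0.036,0,0,0,0.2],
    [0.0066,-0.0077,0.036,0,0,0,0.2],
    [0.0066,-0.0077,0.036,0,0,0,0.2],
    [0.0066,-0.0077,0.036,0,0,0,0.2],
    [0.0066,-0.0077,0.036,0,0,0,0.2],
    [0,0,0.02,0,0,0,0.2],
    [0,0,0.02,0,0,0,0.2],
    [0,0,0.006,0,0,0,0.2],
    [0,0,0,0,0,0,0.2]
  ]
}}

```text
clock: 3.02
position: [0.4537, -0.0388, 0.0055]
ee_rot: [0.785, 0.62, -0.0, 0.0]
ft_force: [-0.6, -1.1, 0.1]
grip_width: 0.6
```

```bash
python3 - <<'E'
from h import *
o,p,d=show('wrist','w2'); print(o['clock'],o['position'],yaw_of(o['ee_rot']),o['grip_width'],np.round(o['joint_pos'],2))
E
```

```text
3.025 [ 0.45373854 -0.03877177  0.00550361] 76.60567458438014 0.6002439544204301 [ 0.54  0.3  -0.61  2.09  0.23  0.82 -0.44]
```

View pics/w2.png

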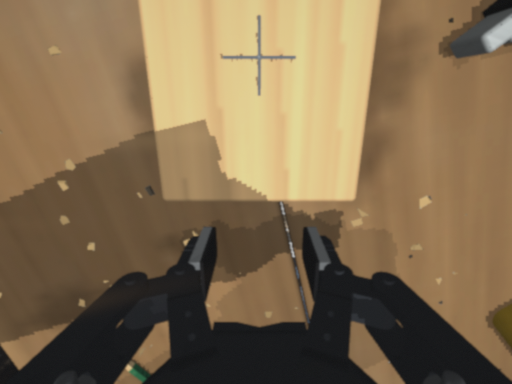

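{"api": "move_arm", "payload": {
  "deltas": [
    [0.007,0,0.002,0,0,0,0.2],
    [0.007,0,0.001,0,0,0,0.2],
    [0.005,0,0,0,0,0,0.2],
    [0.005,0,0,0,0,0,0.2],
    [0.0055,0,0,0,0,-0.7,0.2],
    [0.0055,0,0,0,0,-0.7,0.2],
    [0.0055,0,0,0,0,-0.75,0.2],
    [0.0055,0,0,0,0,-0.75,0.2],
    [0.0055,0,0,0,0,-0.75,0.2],
    [0.0055,0,0,0,0,-0.75,0.2]
  ]
}}

```text
clock: 4.32
position: [0.4661, 0.0179, 0.0023]
ee_rot: [0.76, 0.65, 0.0, 0.0]
ft_force: [-0.2, -1.9, 1.3]
grip_width: 0.601
```

```bash
python3 - <<'E'
from h import *
o,p,d=show('wrist','w3'); print(o['clock'],o['position'],yaw_of(o['ee_rot']),o['ft_force'])
C=cam('wrist',o);print(C[2])
E
```

```text
4.325 [0.46611027 0.01790374 0.00231844] 81.12229998270516 [-0.24199126 -1.91426035  1.25279853]
[0.47975039 0.1009825  0.14516863]
```

View pics/w3.png

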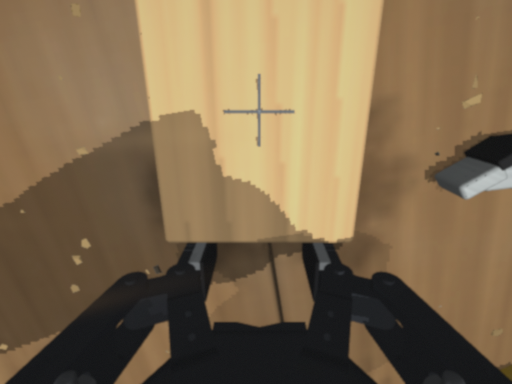

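```bash
python3 - <<'E'
from h import *
f=np.load('pics/w3.npz');C=cam('wrist',dict(position=f['pos'],ee_rot=f['q']))
X=ray([[259,111],[224,111],[295,111],[166,242],[353,242]],C,.028);print(X.round(4))
e=X[4]-X[3];print(np.degrees(np.arctan2(e[1],e[0])),np.linalg.norm(e))
a=np.radians(yaw_of(f['q']));u=np.array([np.cos(a),np.sin(a)]);print((X[0,:2]-f['pos'][:2])@u)
E
```

```text
[[0.4785 0.0935 0.028 ]
 [0.4637 0.0958 0.028 ]
 [0.4937 0.0911 0.028 ]
 [0.4221 0.0374 0.028 ]
 [0.5156 0.0229 0.028 ]]
-8.824200991671953 0.09456402731193093
0.07659905909476274
```

{"api": "move_arm", "payload": {
  "deltas": [
    [0.0053,0,0,0,0,-0.75,0.2],
    [0.0053,0,0,0,0,-0.75,0.2],
    [0.0053,0,0,0,0,-0.75,0.2],
    [0.0053,0,0,0,0,-0.75,0.2],
    [0.0053,0,0,0,0,-0.75,0.2],
    [0.0053,0,0,0,0,-0.75,0.2],
    [0.0053,0,0,0,0,-0.75,0.2],
    [0.0053,0,0,0,0,-0.75,0.2],
    [0.0053,0,0,0,0,-0.75,0.2],
    [0.0053,0,0,0,0,-0.75,0.2]
  ]
}}

```text
clock: 5.62
position: [0.4712, 0.0706, 0.0023]
ee_rot: [0.716, 0.699, -0.0, 0.0]
ft_force: [1.0, -0.6, -0.4]
grip_width: 0.593
```

{"api": "move_arm", "payload": {
  "deltas": [
    [-0.02,0,0,0,0,0,0.2],
    [-0.03,0,-0.02,0,0,0,0.2],
    [-0.03,0,-0.06,0,0,0,0.2],
    [0,0,-0.06,0,0,0,0.2],
    [0.02,0,-0.06,0,0,0,0.2],
    [0,0,0,0,0,0,0.2],
    [0,0,0,0,0,0,0.2]
  ]
}}

```text
clock: 6.5
position: [0.4695, 0.0122, 0.1972]
ee_rot: [0.716, 0.698, -0.0, 0.0]
ft_force: [-1.7, -0.5, 0.1]
grip_width: 0.597
```

```bash
python3 - <<'E'
from h import *
o,p,d=show('wrist','w4'); print(o['clock'],o['position'],yaw_of(o['ee_rot']),o['ft_force'],np.round(o['joint_pos'],2))
o,p,d=show('top','t4')
E
```

```text
6.5 [0.46949791 0.0121545  0.1971599 ] 88.60435844408109 [-1.69101621 -0.53369548  0.13362899] [ 0.6   0.06 -0.74  1.87  0.04  1.23 -0.18]
```

View pics/w4.png

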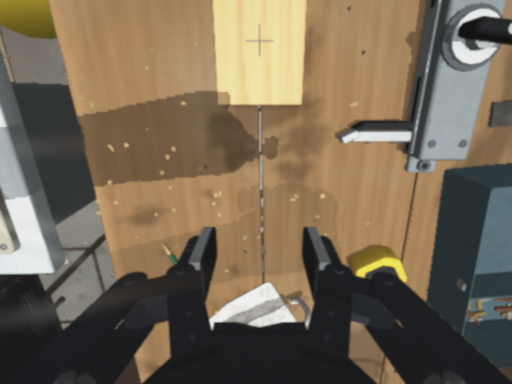

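View pics/t4.png

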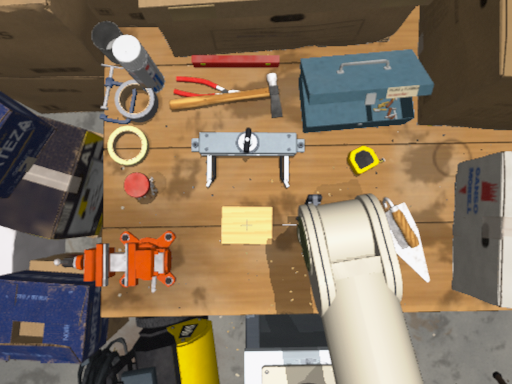

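```bash
python3 - <<'E'
from h import *
f=np.load('pics/t4.npz');p,d=f['p'],f['d'];C=cam('top');P=pts(d,C);Z=P[...,2]
m=((Z>0.018)&(Z<0.04)).astype(np.uint8); m[:195]=0;m[255:]=0;m[:,:210]=0;m[:,280:]=0
cs,_=cv2.findContours(m,cv2.RETR_EXTERNAL,cv2.CHAIN_APPROX_NONE);c=max(cs,key=cv2.contourArea)
X=ray(c[:,0,:],C,0.028);print(cv2.minAreaRect((X[:,:2]*1000).astype(np.float32)))
f=np.load('pics/w4.npz');W=cam('wrist',dict(position=f['pos'],ee_rot=f['q']))
X=ray([[259.5,40.5],[217,104],[302,105]],W,.028);print(X.round(4))
plan([(.41,.148,.2,178.6,10)])
E
```

```text
((473.3148498535156, 149.44882202148438), (128.06895446777344, 94.03499603271484), 89.03416442871094)
[[0.4737 0.1475 0.028 ]
 [0.4242 0.0847 0.028 ]
 [0.5202 0.0814 0.028 ]]
[0.0135, -0.0062, -0.0004, -0.01, -0.01, -9.0]
[0.0143, -0.004, -0.0004, -0.01, -0.01, -9.0]
[0.0147, -0.0018, -0.0004, -0.01, -0.01, -9.0]
[0.0148, 0.0006, -0.0004, -0.01, -0.01, -9.0]
[0.0146, 0.0029, -0.0004, -0.01, -0.01, -9.0]
[0.0139, 0.0051, -0.0004, -0.01, -0.01, -9.0]
[0.013, 0.0072, -0.0004, -0.01, -0.01, -9.0]
[0.0117, 0.0092, -0.0004, -0.01, -0.01, -9.0]
[0.0101, 0.0109, -0.0004, -0.01, -0.01, -9.0]
[0.0083, 0.0123, -0.0004, -0.01, -0.01, -9.0]
--
```

{"api": "move_arm", "payload": {
  "deltas": [
    [0.0135,-0.006,0,0,0,-9,0.8],
    [0.0145,-0.004,0,0,0,-9,0.8],
    [0.0145,-0.002,0,0,0,-9,0.8],
    [0.015,0.0005,0,0,0,-9,0.8],
    [0.0145,0.003,0,0,0,-9,0.8],
    [0.014,0.005,0,0,0,-9,0.8],
    [0.013,0.007,0,0,0,-9,0.8],
    [0.012,0.009,0,0,0,-9,0.8],
    [0.01,0.011,0,0,0,-9,0.8],
    [0.008,0.012,0,0,0,-9,0.8]
  ]
}}

```text
clock: 7.85
position: [0.4097, 0.148, 0.1963]
ee_rot: [0.01, 1.0, 0.0, -0.001]
ft_force: [0.4, 0.4, -0.6]
grip_width: 0.899
```

{"api": "move_arm", "payload": {
  "deltas": [
    [0,0,0,0,0,0,0.8],
    [0,0,0,0,0,0,0.8]
  ]
}}

```text
clock: 8.1
position: [0.4105, 0.1472, 0.1969]
ee_rot: [0.014, 1.0, -0.0, -0.001]
ft_force: [-0.2, 0.8, 0.3]
grip_width: 0.897
```

```bash
python3 - <<'E'
from h import *
o,p,d=show('wrist','w5'); print(o['clock'],o['position'],yaw_of(o['ee_rot']),o['grip_width'],np.round(o['joint_pos'],2))
E
```

```text
8.1 [0.41045921 0.14718145 0.1969204 ] 178.34257404054563 0.8971117944645153 [ 0.48 -0.03 -0.89  1.94 -0.02  1.22  1.14]
```

View pics/w5.png

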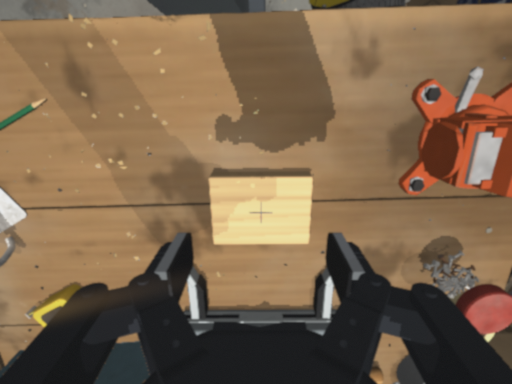

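```bash
python3 - <<'E'
import cv2
p=cv2.imread('pics/w5.png');cv2.imwrite('pics/w5c.png',cv2.resize(p[225:335,170:350],None,fx=4.4,fy=4.4,interpolation=cv2.INTER_CUBIC))
E
```

```text
(no output)
```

View pics/w5c.png

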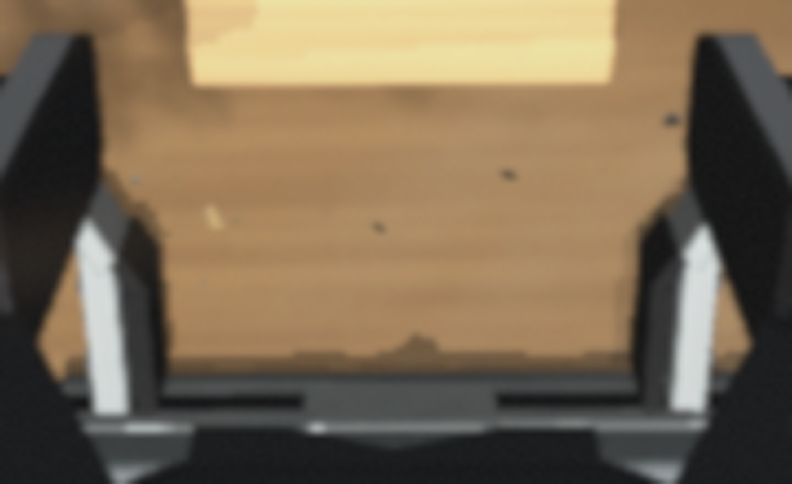

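```bash
python3 - <<'E'
from h import *
f=np.load('pics/w5.npz');W=cam('wrist',dict(position=f['pos'],ee_rot=f['q']))
g=lambda l:np.array([(170+(x+.5)/4.4-.5,225+(y+.5)/4.4-.5) for x,y in l])
A=ray(g([(120,430),(705,426)]),W,.044);print('top edge',A.round(4),np.degrees(np.arctan2(A[1,0]-A[0,0],A[1,1]-A[0,1])))
A=ray(g([(170,378),(632,374)]),W,.0);print('bottom',A.round(4),np.degrees(np.arctan2(A[1,0]-A[0,0],A[1,1]-A[0,1])))
A=ray(g([(158,250),(163,360),(643,240),(637,360)]),W,.026);print('pads',A.round(4))
A=ray(g([(195,84),(612,80)]),W,.028);print('board far',A.round(4),np.degrees(np.arctan2(A[1,0]-A[0,0],A[1,1]-A[0,1])))
print(ray([[260.5,212]],W,.028))
p,d=f['p'],f['d'];P=pts(d,W);print(P[300:325:2,260].round(3).tolist())
plan([(.388,.1485,.1,178.8,3),(.388,.1485,0.002,178.8,4)])
E
```

```text
top edge [[0.6369 0.0518 0.044 ]
 [0.6405 0.2424 0.044 ]] 1.0741827744008172
bottom [[0.6588 0.0581 0.    ]
 [0.6617 0.228  0.    ]] 0.9548245222173353
pads [[0.581  0.066  0.026 ]
 [0.6258 0.0635 0.026 ]
 [0.5814 0.2235 0.026 ]
 [0.6302 0.2235 0.026 ]]
board far [[0.5183 0.0836 0.028 ]
 [0.5205 0.2112 0.028 ]] 0.967354244955991
[[0.47326536 0.14759412 0.028     ]]
[[0.639, 0.142, 0.001], [0.642, 0.142, 0.002], [0.648, 0.142, -0.0], [0.651, 0.142, 0.001], [0.656, 0.142, -0.0], [0.657, 0.142, 0.003], [0.654, 0.142, 0.01], [0.654, 0.142, 0.015], [0.654, 0.142, 0.018], [0.654, 0.142, 0.022], [0.652, 0.142, 0.027], [0.655, 0.142, 0.028], [0.656, 0.142, 0.031]]
[0.0075, 0.0002, 0.0324, -0.0, -0.02, -0.15]
[0.0075, 0.0003, 0.0324, -0.0, -0.02, -0.15]
[0.0075, 0.0003, 0.0323, -0.0, -0.02, -0.15]
--
[-0.0, -0.0, 0.0245, 0.0, -0.0, -0.0]
[-0.0, -0.0, 0.0245, 0.0, -0.0, -0.0]
[-0.0, -0.0, 0.0245, 0.0, -0.0, -0.0]
[-0.0, -0.0, 0.0245, 0.0, -0.0, -0.0]
--
```

{"api": "move_arm", "payload": {
  "deltas": [
    [0.0075,0.0003,0.032,0,0,-0.2,0.8],
    [0.0075,0.0003,0.032,0,0,-0.2,0.8],
    [0.0075,0.0003,0.032,0,0,-0.1,0.8],
    [0,0,0.03,0,0,0,0.8],
    [0,0,0.03,0,0,0,0.8],
    [0,0,0.025,0,0,0,0.8],
    [0,0,0.013,0,0,0,0.8],
    [0,0,0,0,0,0,0.8]
  ]
}}

```text
clock: 9.15
position: [0.3877, 0.1491, 0.0031]
ee_rot: [0.009, 1.0, 0.0, -0.001]
ft_force: [-0.4, -0.3, 0.6]
grip_width: 0.896
```

```bash
python3 - <<'E'
from h import *
o,p,d=show('wrist','w6'); print(o['clock'],o['position'],yaw_of(o['ee_rot']),o['grip_width'],o['ft_force'])
E
```

```text
9.15 [0.38766978 0.14907401 0.00306646] 179.01460409074494 0.8961667527830242 [-0.39687458 -0.25341611  0.57430728]
```

View pics/w6.png

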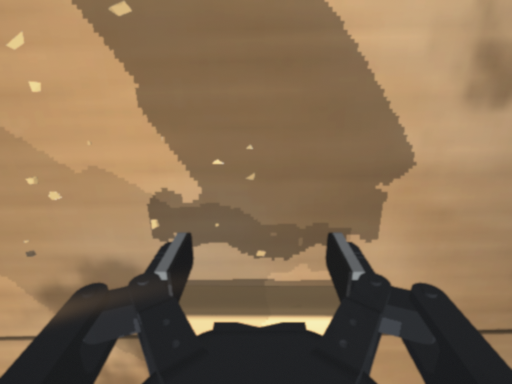

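{"api": "move_arm", "payload": {
  "deltas": [
    [-0.007,0,0.003,0,0,0,0.8],
    [-0.006,0,0,0,0,0,0.8],
    [-0.006,0,0,0,0,0,0.8],
    [-0.006,0,0,0,0,0,0.8],
    [-0.006,0,0,0,0,0,0.8],
    [-0.007,0,0,0,0,0,0.8],
    [-0.008,0,0,0,0,0,0.8],
    [-0.008,0,0,0,0,0,0.8],
    [-0.008,0,0,0,0,0,0.8],
    [-0.008,0,0,0,0,0,0.8]
  ]
}}

```text
clock: 10.45
position: [0.4586, 0.1481, 0.0004]
ee_rot: [0.008, 1.0, -0.0, -0.0]
ft_force: [-1.4, -0.2, 0.5]
grip_width: 0.904
```

{"api": "move_arm", "payload": {
  "deltas": [
    [-0.008,0,0,0,0,0,0.8],
    [-0.006,0,0,0,0,0,0.8],
    [-0.004,0,0,0,0,0,0.8]
  ]
}}

```text
clock: 10.82
position: [0.4763, 0.148, 0.0005]
ee_rot: [0.008, 1.0, 0.0, -0.0]
ft_force: [-2.9, 0.8, 2.0]
grip_width: 0.9
```

```bash
python3 - <<'E'
from h import *
o,p,d=show('top','t7'); print(o['clock'],o['position'],yaw_of(o['ee_rot']),o['grip_width'],o['ft_force'])
cv2.imwrite('pics/t7c.png',cv2.resize(p[115:260,170:330,::-1],None,fx=4,fy=4,interpolation=cv2.INTER_CUBIC))
o,p,d=show('scene','s7')
E
```

```text
10.825 [0.47629215 0.14797099 0.00049786] 179.07412592650365 0.9003327467125081 [-2.92749881  0.75530087  1.9680499 ]
```

View pics/t7c.png

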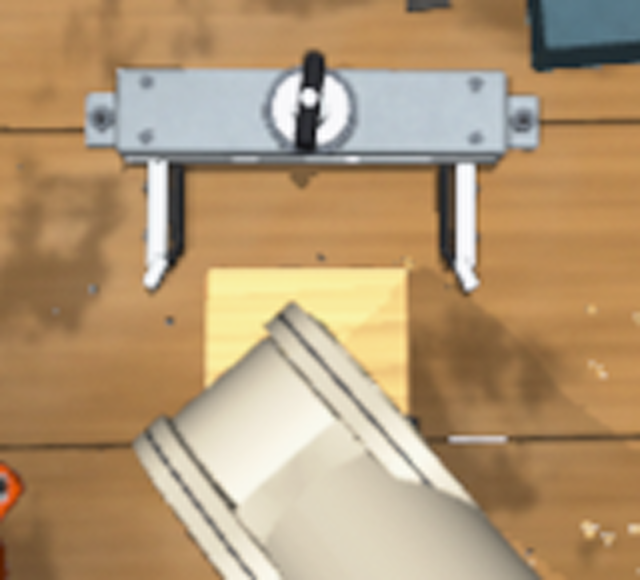

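View pics/s7.png

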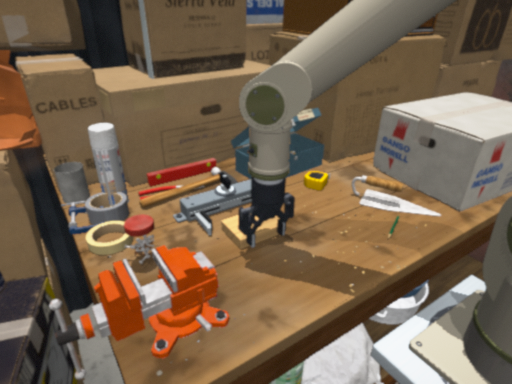

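```bash
python3 - <<'E'
from h import *
f=np.load('pics/t7.npz');p,d=f['p'],f['d'];C=cam('top');P=pts(d,C);Z=P[...,2]
hs=cv2.cvtColor(p,cv2.COLOR_RGB2HSV).astype(int)
m=((Z>0.018)&(Z<0.04))
L=[];Rr=[]
for v in range(184,196):
    g=p[v,215:280].astype(int); s=g[:,2]  # blue channel: board 150+, bench 95
    k=np.where((s>125)&(g[:,0]>215))[0]+215
    L.append((k.min()-.5,v));Rr.append((k.max()+.5,v))
XL=ray(L,C,.028);XR=ray(Rr,C,.028);print(XL[:,:2].mean(0),XR[:,:2].mean(0),(XL-XR)[:,1].mean(), 'mid',(XL+XR)[:,:2].mean(0)/2)
E=[]
for u in range(224,270,3):
    col=p[176:190,u].astype(int); k=np.where((col[:,2]>125)&(col[:,0]>215))[0]; E.append((u,k.min()+176-.5))
X=ray(E,C,.028);k=np.polyfit(X[:,1],X[:,0],1);print('far edge',k,np.polyval(k,.147))
E
```

```text
[0.56372256 0.21094094] [0.56156502 0.08507428] 0.12586666800781618 mid [0.56264379 0.14800761]
far edge [0.01718423 0.58071169] 0.5832377716007096
```

{"api": "move_arm", "payload": {
  "deltas": [
    [-0.005,-0.0003,0,0,0,0,0.8],
    [-0.007,-0.0004,0,0,0,0,0.8],
    [-0.008,-0.0004,0,0,0,0,0.8],
    [-0.008,-0.0004,0,0,0,0,0.8],
    [-0.008,-0.0004,0,0,0,0,0.8],
    [-0.008,-0.0004,0,0,0,0,0.8],
    [-0.008,-0.0004,0,0,0,0,0.8],
    [-0.006,-0.0002,0,0,0,0,0.8],
    [-0.004,0,0,0,0,0,0.8]
  ]
}}

```text
clock: 12.05
position: [0.5383, 0.1439, 0.0005]
ee_rot: [0.008, 1.0, -0.0, -0.0]
ft_force: [-1.9, -0.1, 1.2]
grip_width: 0.902
```

{"api": "move_arm", "payload": {
  "deltas": [
    [-0.003,0,0,0,0,0,0.8],
    [-0.002,0,0,0,0,0,0.8]
  ]
}}

```text
clock: 12.3
position: [0.543, 0.1439, 0.0005]
ee_rot: [0.008, 1.0, -0.0, 0.0]
ft_force: [-1.8, 0.6, 0.7]
grip_width: 0.901
```

```bash
python3 - <<'E'
from h import *
o,p,d=show('top','t8'); print(o['clock'],o['position'],yaw_of(o['ee_rot']),o['grip_width'],o['ft_force'],o['torque'])
cv2.imwrite('pics/t8c.png',cv2.resize(p[115:260,170:330,::-1],None,fx=4,fy=4,interpolation=cv2.INTER_CUBIC))
E
```

```text
12.3 [5.43037157e-01 1.43902153e-01 4.78729038e-04] 179.07717247219028 0.9012436598999967 [-1.82101508  0.62807158  0.68007845] [0.00775939 0.33924637 0.02074671]
```

View pics/t8c.png

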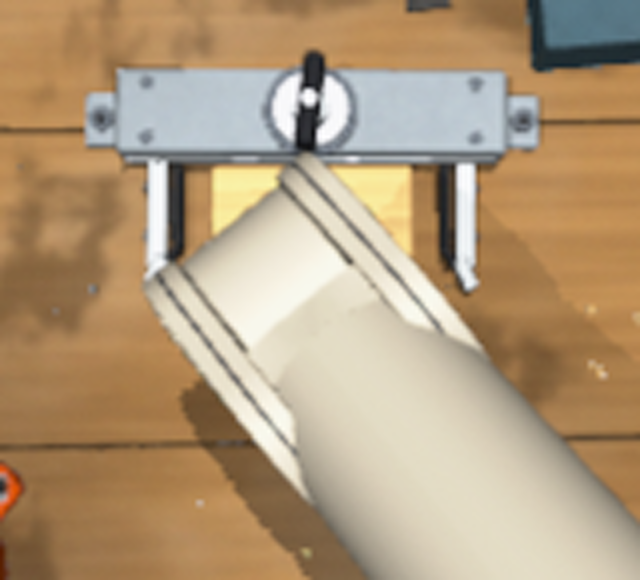

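{"api": "move_arm", "payload": {
  "deltas": [
    [-0.0015,0,0,0,0,0,0.8],
    [-0.001,0,0,0,0,0,0.8],
    [-0.001,0,0,0,0,0,0.8]
  ]
}}

```text
clock: 12.72
position: [0.5461, 0.1439, 0.0004]
ee_rot: [0.008, 1.0, -0.0, -0.0]
ft_force: [-6.2, 0.9, 4.2]
grip_width: 0.898
```

{"api": "move_arm", "payload": {
  "deltas": [
    [-0.001,0,0,0,0,0,0.8],
    [-0.0005,0,0,0,0,0,0.8]
  ]
}}

```text
clock: 12.98
position: [0.5461, 0.1439, 0.0003]
ee_rot: [0.008, 1.0, -0.001, -0.002]
ft_force: [-11.9, -1.2, 9.2]
grip_width: 0.899
```

{"api": "move_arm", "payload": {
  "deltas": [
    [-0.001,0,0,0,0,0,0.8],
    [-0.0005,0,0,0,0,0,0.8],
    [0,0,0,0,0,0,0.8]
  ]
}}

```text
clock: 13.35
position: [0.5462, 0.1439, 0.0001]
ee_rot: [0.008, 1.0, -0.001, -0.003]
ft_force: [-17.1, -1.0, 11.7]
grip_width: 0.897
```

```bash
python3 - <<'E'
from h import *
o,p,d=show('scene','s9'); print(o['clock'],o['position'],yaw_of(o['ee_rot']),o['grip_width'],o['ft_force'],o['torque'])
cv2.imwrite('pics/s9c.png',cv2.resize(p[150:260,150:320,::-1],None,fx=4.5,fy=4.5,interpolation=cv2.INTER_CUBIC))
E
```

```text
13.35 [5.46155516e-01 1.43903861e-01 9.77721710e-05] 179.09406867068097 0.897176383867502 [-17.14428092  -1.02667776  11.72627842] [-0.65290498  3.41868015 -0.55981786]
```

View pics/s9c.png

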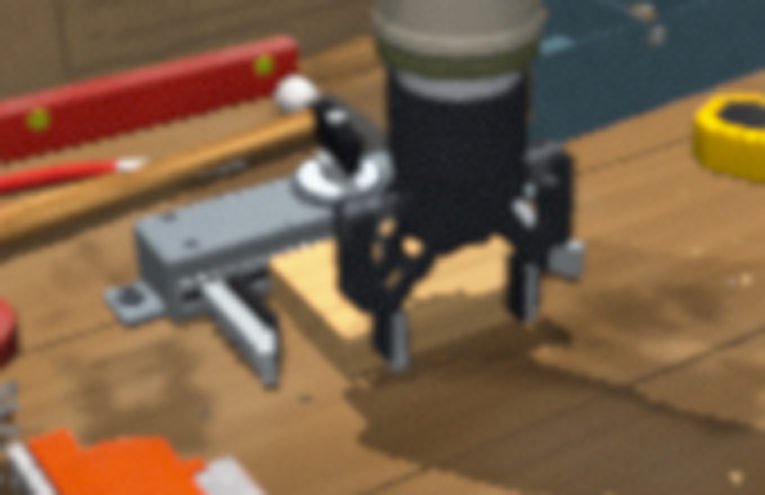

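{"api": "move_arm", "payload": {
  "deltas": [
    [0,0,0,0,0,0.3,0.8],
    [0,0,0,0,0,0,0.8]
  ]
}}

```text
clock: 13.65
position: [0.5464, 0.1443, 0.0]
ee_rot: [0.01, 1.0, -0.001, -0.003]
ft_force: [-16.0, 0.4, 10.2]
grip_width: 0.896
```

```bash
python3 - <<'E'
from h import *
o=manip.get_obs(); print(o['clock'],o['position'],yaw_of(o['ee_rot']),o['ft_force'],o['torque'])
E
```

```text
13.65 [5.46366973e-01 1.44313910e-01 4.72916550e-05] 178.82739061068244 [-15.95725525   0.37170335  10.20786834] [-0.24196255  3.01156891 -0.27172047]
```

{"api": "move_arm", "payload": {
  "deltas": [
    [0.004,0,0,0,0,0,0.8],
    [0.02,0,0,0,0,0,0.8],
    [0.025,0,-0.03,0,0,0,0.8],
    [0.025,0,-0.055,0,0,0,0.8],
    [0,0,-0.055,0,0,0,0.8],
    [0,0,-0.055,0,0,0,0.8],
    [0,0,0,0,0,0,0.8],
    [0,0,0,0,0,0,0.8]
  ]
}}

```text
clock: 14.65
position: [0.4757, 0.145, 0.1954]
ee_rot: [0.011, 1.0, -0.0, 0.0]
ft_force: [1.0, 0.5, 0.1]
grip_width: 0.901
```

```bash
python3 - <<'E'
from h import *
o,p,d=show('top','t10')
cv2.imwrite('pics/t10c.png',cv2.resize(p[115:260,170:330,::-1],None,fx=4,fy=4,interpolation=cv2.INTER_CUBIC))
o,p,d=show('wrist','w10'); print(o['clock'],o['position'],yaw_of(o['ee_rot']),o['grip_width'],o['ft_force'],o['torque'])
E
```

```text
14.7 [0.47522056 0.144994   0.19470003] 178.75702950177399 0.9023251775659622 [ 0.43417131  0.50201514 -0.10927415] [ 0.01601493 -0.02952099 -0.04582545]
```

View pics/t10c.png

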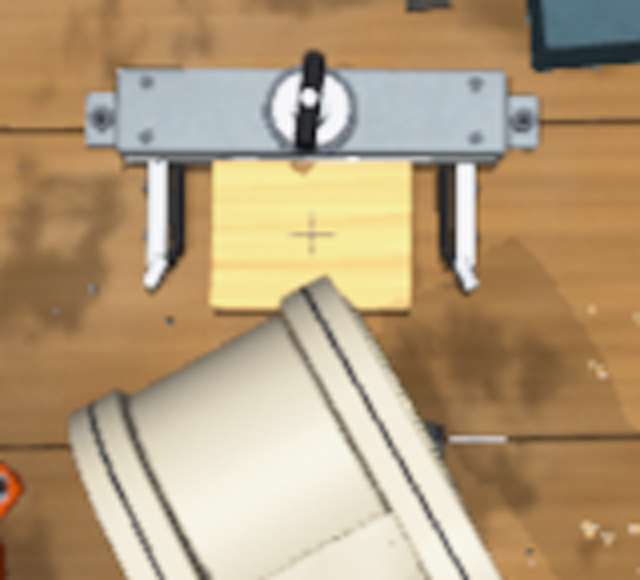

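View pics/w10.png

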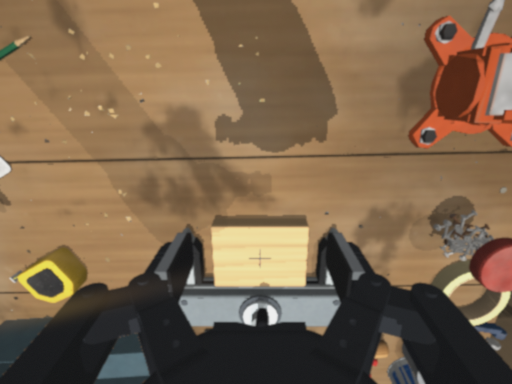

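```bash
python3 - <<'E'
from h import *
C=cam('top')
g=lambda l:np.array([(170+(x+.5)/4-.5,115+(y+.5)/4-.5) for x,y in l])
f=np.load('pics/t10.npz');P=pts(f['d'],C)
print('depth near dot',P[138:142,245:250].reshape(-1,3).round(3).tolist()[::3])
for z in(.091,.095,.1):print('dot',z,ray(g([(309,98)]),C,z)[0,:2])
print('disc',ray(g([(310,109)]),C,.05)[0,:2], 'disc L/R',ray(g([(265,109),(356,109)]),C,.05)[:,:2])
print('bar top ends',ray(g([(315,52),(303,152)]),C,.091)[:,:2])
print('board cross',ray(g([(312,234)]),C,.028)[0,:2],'corners',ray(g([(212,310),(411,310),(211,162),(411,162)]),C,.028)[:,:2].round(4).tolist())
f=np.load('pics/w10.npz');W=cam('wrist',dict(position=f['pos'],ee_rot=f['q']))
p=f['p'];cv2.imwrite('pics/w10c.png',cv2.resize(p[230:340,190:340,::-1],None,fx=5,fy=5,interpolation=cv2.INTER_CUBIC))
E
```

```text
depth near dot [[0.685, 0.147, 0.09], [0.684, 0.14, 0.092], [0.682, 0.144, 0.092], [0.682, 0.137, 0.089], [0.68, 0.142, 0.091], [0.677, 0.147, 0.089], [0.677, 0.14, 0.09]]
dot 0.091 [0.6817302  0.14236755]
dot 0.095 [0.68099063 0.14228049]
dot 0.1 [0.68006616 0.14217166]
disc [0.6822522  0.14273453] disc L/R [[0.68274853 0.17126271]
 [0.6817449  0.11357595]]
bar top ends [[0.71001869 0.1382721 ]
 [0.64865988 0.1465202 ]]
board cross [0.60481834 0.14316933] corners [[0.5569, 0.2081], [0.5547, 0.0804], [0.6527, 0.2077], [0.6504, 0.0785]]
```

View pics/w10c.png

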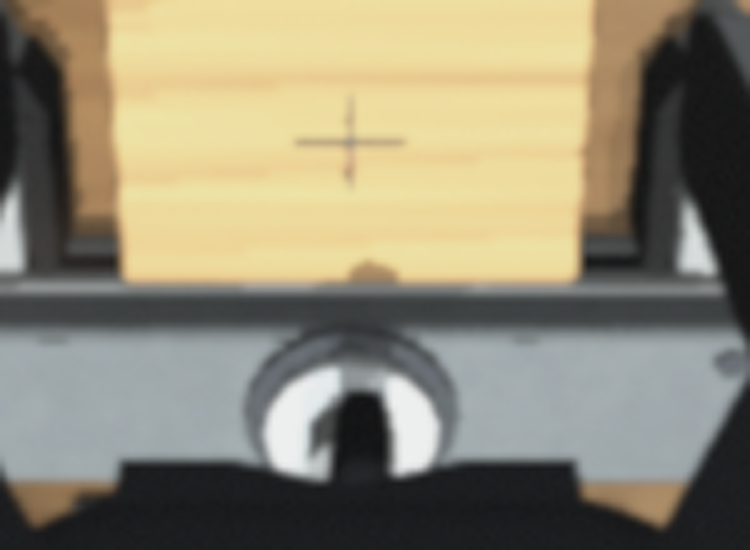

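```bash
python3 - <<'E'
from h import *
f=np.load('pics/w10.npz');W=cam('wrist',dict(position=f['pos'],ee_rot=f['q']))
g=lambda l:np.array([(190+(x+.5)/5-.5,230+(y+.5)/5-.5) for x,y in l])
print('cross',ray(g([(350,142)]),W,.028));print('disc LR',ray(g([(245,420),(457,420)]),W,.046));print('bar end',ray(g([(361,395)]),W,.091))
print('board side, pads',ray(g([(122,250),(581,250),]),W,.028),ray(g([(67,220),(633,220)]),W,.026))
plan([(.682,.1428,.195,172,5),(.682,.1428,.06,172,5)])
E
```

```text
cross [[0.60591228 0.14324366 0.028     ]]
disc LR [[0.68362665 0.11231403 0.046     ]
 [0.68481047 0.17149054 0.046     ]]
bar end [[0.631829   0.14525152 0.091     ]]
board side, pads [[0.64015956 0.07830043 0.028     ]
 [0.64277264 0.20754389 0.028     ]] [[0.6312918  0.06316814 0.026     ]
 [0.63451219 0.22217013 0.026     ]]
[-0.0414, 0.0004, -0.0002, -0.01, -0.02, 1.35]
[-0.0414, 0.0014, -0.0002, -0.01, -0.02, 1.35]
[-0.0413, 0.0024, -0.0001, -0.01, -0.02, 1.35]
[-0.0413, 0.0034, -0.0001, -0.01, -0.02, 1.35]
[-0.0412, 0.0043, -0.0001, -0.01, -0.02, 1.35]
--
[-0.0, -0.0, 0.027, 0.0, -0.0, 0.0]
[-0.0, -0.0, 0.027, 0.0, -0.0, 0.0]
[-0.0, -0.0, 0.027, 0.0, -0.0, 0.0]
[-0.0, -0.0, 0.027, 0.0, -0.0, 0.0]
[-0.0, -0.0, 0.027, 0.0, -0.0, 0.0]
--
```

{"api": "move_arm", "payload": {
  "deltas": [
    [-0.0415,0,0,0,0,1.3,0.2],
    [-0.0415,0.0014,0,0,0,1.3,0.2],
    [-0.0415,0.0024,0,0,0,1.3,0.2],
    [-0.0415,0.0034,0,0,0,1.4,0.2],
    [-0.0415,0.004,0,0,0,1.4,0.2],
    [0,0,0.03,0,0,0,0.2],
    [0,0,0.03,0,0,0,0.2],
    [0,0,0,0,0,0,0.2]
  ]
}}

```text
clock: 15.75
position: [0.6815, 0.1422, 0.1314]
ee_rot: [0.069, 0.998, -0.001, -0.003]
ft_force: [-0.2, 0.1, 1.0]
grip_width: 0.6
```

```bash
python3 - <<'E'
from h import *
o,p,d=show('wrist','w11'); print(o['clock'],o['position'],yaw_of(o['ee_rot']),o['grip_width'],o['ft_force'],np.round(o['joint_pos'],2))
o,p,d=show('scene','s11')
cv2.imwrite('pics/s11c.png',cv2.resize(p[120:250,150:330,::-1],None,fx=4.4,fy=4.4,interpolation=cv2.INTER_CUBIC))
E
```

```text
15.75 [0.68153097 0.14215839 0.13144684] 172.11471875582134 0.6002444218916664 [-0.22614518  0.13266557  1.04306161] [ 0.21  0.67 -0.74  1.33  0.45  1.32  0.9 ]
```

View pics/w11.png

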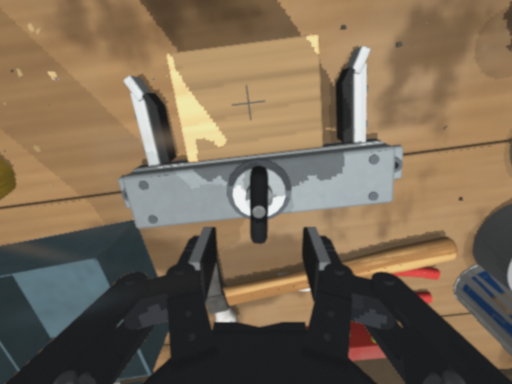

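View pics/s11c.png

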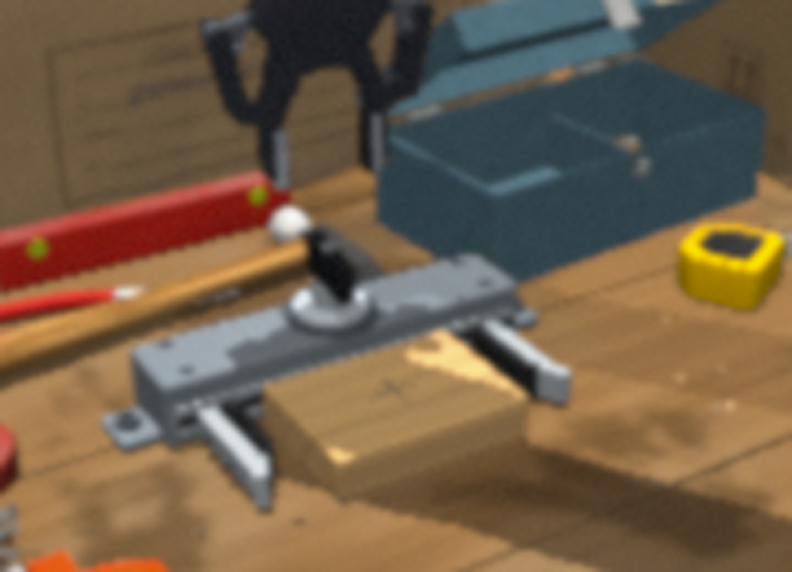

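```bash
python3 - <<'E'
from h import *
f=np.load('pics/w11.npz');p=f['p'];W=cam('wrist',dict(position=f['pos'],ee_rot=f['q']))
R=Rot.from_quat(f['q'])
X=ray([[259.5,168],[260,243],[259,211],[259,190],[228,192],[291,190]],W,.091);X[3:]=ray([[259,190],[228,192],[291,190]],W,.047)
print(X.round(4)); print(R.inv().apply(X-f['pos']).round(4))
g=cv2.cvtColor(p,cv2.COLOR_RGB2GRAY)
for v in (178,185,195,222,235):print(v,np.where(g[v,240:280]<70)[0]+240)
E
```

```text
[[0.65   0.1473 0.091 ]
 [0.7109 0.1393 0.091 ]
 [0.6834 0.1423 0.091 ]
 [0.6824 0.1423 0.047 ]
 [0.6805 0.1139 0.047 ]
 [0.6864 0.1713 0.047 ]]
[[ 0.0317  0.0008  0.0406]
 [-0.0297  0.0013  0.0403]
 [-0.002   0.0005  0.0404]
 [-0.0014  0.0004  0.0844]
 [-0.0034 -0.028   0.0845]
 [-0.0013  0.0297  0.0844]]
178 [251 252 253 254 255 256 257 258 259 260 261 262 263 264 265 266]
185 [250 251 252 253 254 255 256 257 258 259 260 261 262 263 264 265 266 267]
195 [250 251 252 253 254 255 256 257 258 259 260 261 262 263 264 265 266]
222 [251 252 253 254 255 256 257 258 259 260 261 262 263 264 265 266]
235 [251 252 253 254 255 256 257 258 259 260 261 262 263 264 265 266]
```

{"api": "move_arm", "payload": {
  "deltas": [
    [-0.001,0.0007,0.025,0,0,0,0.2],
    [0,0,0.025,0,0,0,0.2],
    [0,0,0.02,0,0,0,0.2],
    [0,0,0,0,0,0,0.2],
    [0,0,0,0,0,0,-1],
    [0,0,0,0,0,0,-1],
    [0,0,0,0,0,0,-1],
    [0,0,0,0,0,0,-1],
    [0,0,0,0,0,0,-1]
  ],
  "force": 50
}}

```text
clock: 16.98
position: [0.6849, 0.1413, 0.0671]
ee_rot: [0.07, 0.998, -0.001, 0.0]
ft_force: [-4.0, -6.0, 7.5]
grip_width: 0.152
```

```bash
python3 - <<'E'
from h import *
o=manip.get_obs(); print(o['clock'],o['position'],yaw_of(o['ee_rot']),o['grip_width'],o['ft_force'],o['torque'],np.round(o['joint_pos'],2))
E
```

```text
16.975 [0.6849199 0.1413485 0.0671061] 171.98318044660553 0.15213920807511142 [-4.01254661 -5.97669475  7.50803804] [-1.21057664  0.9059583  -0.04011376] [ 0.2   0.73 -0.72  1.38  0.49  1.21  0.87]
```

```bash
python3 - <<'E'
from h import *
o,p,d=show('wrist','w12'); print(o['clock'],o['position'],o['ft_force'],o['torque'])
o,p,d=show('scene','s12')
cv2.imwrite('pics/s12c.png',cv2.resize(p[120:250,150:330,::-1],None,fx=4.4,fy=4.4,interpolation=cv2.INTER_CUBIC))
E
```

```text
16.975 [0.6849199 0.1413485 0.0671061] [-4.01254661 -5.97669475  7.50803804] [-1.21057664  0.9059583  -0.04011376]
```

View pics/w12.png

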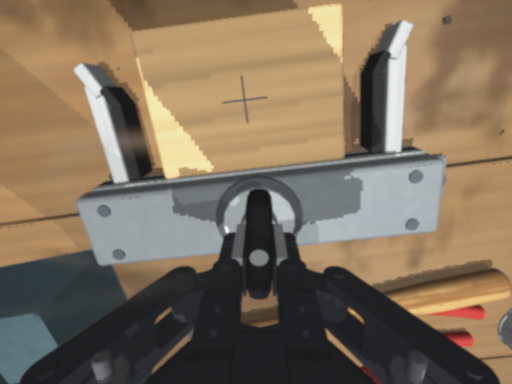

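View pics/s12c.png

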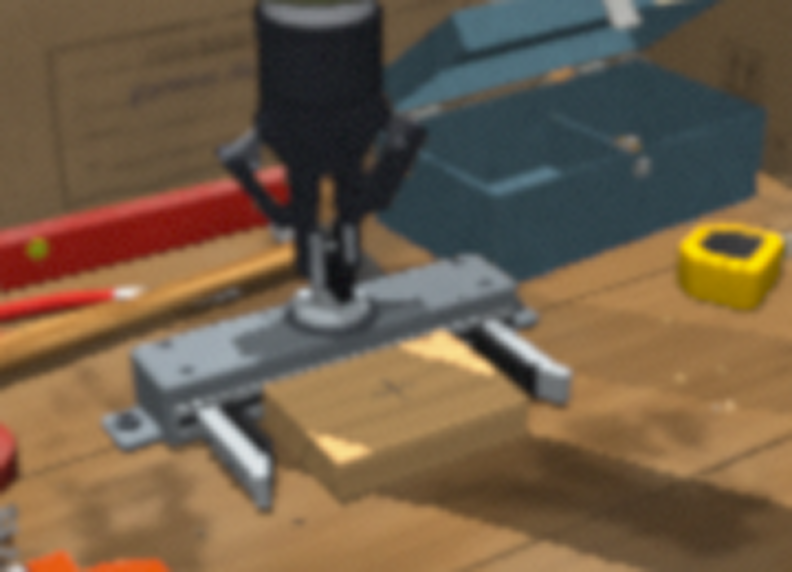

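{"api": "move_arm", "payload": {
  "deltas": [
    [0,-0.001,-0.003,0,0,0,-1],
    [0,0,-0.001,0,0,2,-1],
    [0,0,0,0,0,4,-1],
    [0,0,0,0,0,5,-1],
    [0,0,0,0,0,5,-1],
    [0,0,0,0,0,4,-1]
  ]
}}

```text
clock: 17.82
position: [0.6846, 0.1406, 0.0674]
ee_rot: [0.243, 0.97, -0.001, -0.0]
ft_force: [7.9, -0.6, -19.8]
grip_width: 0.155
```

```bash
python3 - <<'E'
from h import *
o,p,d=show('wrist','w13'); print(o['clock'],o['position'],yaw_of(o['ee_rot']),o['grip_width'],o['ft_force'],o['torque'])
E
```

```text
17.825 [0.68457636 0.14063355 0.06735896] 151.89040568632086 0.15451699084431453 [  7.88326189  -0.55236255 -19.8195879 ] [-0.20089069 -1.98206569  0.14463619]
```

View pics/w13.png

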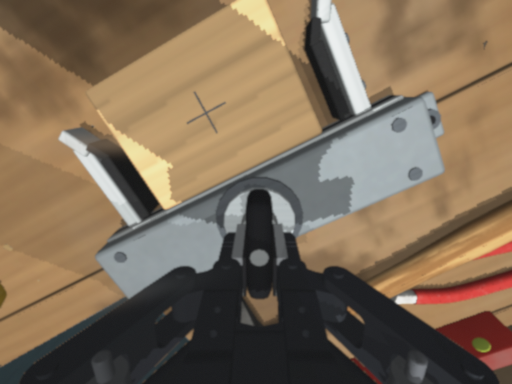

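{"api": "move_arm", "payload": {
  "deltas": [
    [-0.001,0.0005,0.0025,0,0,4,-1],
    [0,0,0,0,0,5,-1],
    [0,0,0,0,0,5,-1],
    [0,0,0,0,0,5,-1],
    [0,0,0,0,0,5,-1],
    [0,0,0,0,0,4,-1]
  ]
}}

```text
clock: 18.62
position: [0.6843, 0.1401, 0.0672]
ee_rot: [0.47, 0.882, -0.002, -0.0]
ft_force: [-9.0, -6.6, 3.3]
grip_width: 0.151
```

{"api": "move_arm", "payload": {
  "deltas": [
    [0,-0.0012,0,0,0,4,-1],
    [0,0,0,0,0,5,-1],
    [0,0,0,0,0,5,-1],
    [0,0,0,0,0,5,-1],
    [0,0,0,0,0,4,-1]
  ]
}}

```text
clock: 19.25
position: [0.6836, 0.1397, 0.0672]
ee_rot: [0.637, 0.771, -0.002, 0.0]
ft_force: [-6.7, -6.2, 2.4]
grip_width: 0.155
```

```bash
python3 - <<'E'
from h import *
o,p,d=show('wrist','w14'); print(o['clock'],o['position'],yaw_of(o['ee_rot']),o['grip_width'],o['ft_force'],o['torque'])
E
```

```text
19.25 [0.68356626 0.1397365  0.06716493] 100.89567762381564 0.15453790685373103 [-6.65224267 -6.19074666  2.36486341] [-1.37774536  1.28208693  0.2662538 ]
```

View pics/w14.png

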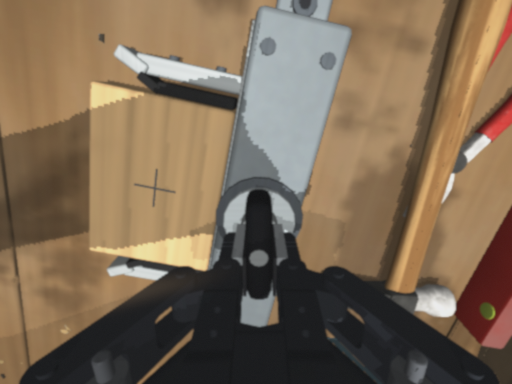

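{"api": "move_arm", "payload": {
  "deltas": [
    [0,-0.0005,0,0,0,3,-1],
    [0,0,0,0,0,4,-1],
    [0,0,0,0,0,4,-1],
    [0,0,0,0,0,3,-1],
    [0,0,0,0,0,0,-1]
  ]
}}

```text
clock: 19.92
position: [0.6831, 0.1397, 0.0671]
ee_rot: [0.725, 0.688, -0.002, 0.0]
ft_force: [-6.3, -5.8, 1.2]
grip_width: 0.154
```

```bash
python3 - <<'E'
from h import *
o,p,d=show('wrist','w15'); print(o['clock'],o['position'],yaw_of(o['ee_rot']),o['grip_width'],o['ft_force'],o['torque'])
E
```

```text
19.925 [0.68310703 0.13966476 0.06714034] 86.99690339344679 0.15449281217610666 [-6.25129689 -5.75682873  1.20093286] [-1.33670658  1.16657579  0.00878104]
```

View pics/w15.png

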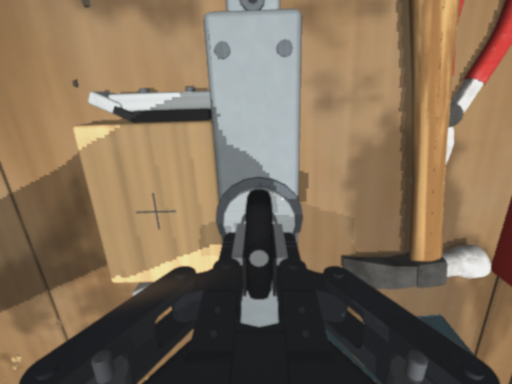

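{"api": "move_arm", "payload": {
  "deltas": [
    [0,0,0,0,0,0,0.2],
    [0,0,0,0,0,0,0.2],
    [0,0,0,0,0,0,0.2],
    [0,0,0,0,0,0,0.2],
    [0,0,-0.02,0,0,0,0.2],
    [0,0,-0.05,0,0,0,0.2],
    [0,0,-0.05,0,0,0,0.2],
    [0,0,-0.03,0,0,0,0.2]
  ]
}}

```text
clock: 20.98
position: [0.6847, 0.1419, 0.222]
ee_rot: [0.725, 0.689, 0.002, 0.001]
ft_force: [0.3, 0.1, 0.3]
grip_width: 0.602
```

```bash
python3 - <<'E'
from h import *
plan([(.50,-.05,.21,87,6)])
E
```

```text
[-0.0335, -0.0291, 0.0018, 0.04, -0.01, 0.01]
[-0.0335, -0.0291, 0.0019, 0.04, -0.01, 0.01]
[-0.0335, -0.0291, 0.0019, 0.04, -0.01, 0.01]
[-0.0335, -0.0291, 0.0019, 0.04, -0.01, 0.01]
[-0.0335, -0.0291, 0.0019, 0.04, -0.01, 0.01]
[-0.0335, -0.0291, 0.002, 0.04, -0.01, 0.01]
--
```

{"api": "move_arm", "payload": {
  "deltas": [
    [-0.033,-0.029,0,0,0,0,0.2],
    [-0.033,-0.029,0,0,0,0,0.2],
    [-0.033,-0.029,0,0,0,0,0.2],
    [-0.033,-0.029,0,0,0,0,0.2],
    [-0.033,-0.029,0,0,0,0,0.2],
    [-0.033,-0.029,0,0,0,0,0.2],
    [0,0,0,0,0,0,0.2],
    [0,0,0,0,0,0,0.2]
  ]
}}

```text
clock: 21.98
position: [0.5007, -0.0468, 0.2183]
ee_rot: [0.725, 0.689, 0.001, 0.001]
ft_force: [0.7, -0.2, -0.4]
grip_width: 0.601
```

```bash
python3 - <<'E'
from h import *
o,p,d=show('top','t16'); print(o['clock'],o['position'])
cv2.imwrite('pics/t16c.png',cv2.resize(p[115:260,170:330,::-1],None,fx=4,fy=4,interpolation=cv2.INTER_CUBIC))
C=cam('top');P=pts(d,C);Z=P[...,2]
for nm,lo,hi,box in (('knob',.07,.11,(120,160,225,270)),('tape',.015,.05,(140,180,340,390)),('jar',.06,.12,(165,205,115,165))):
    mm=np.zeros(Z.shape,bool);a,b,e,g=box;mm[a:b,e:g]=((Z>lo)&(Z<hi))[a:b,e:g]
    q=P[mm]; print(nm,len(q),cv2.minAreaRect((q[:,:2]*1000).astype(np.float32)))
m=((Z>0.02)&(Z<0.034)&(p[...,2]>110)&(p[...,0]>200)).astype(np.uint8);m[:150]=0;m[205:]=0;m[:,:215]=0;m[:,:]*=1;m[:,282:]=0
m=cv2.morphologyEx(m,cv2.MORPH_OPEN,np.ones((5,5),np.uint8))
cs,_=cv2.findContours(m,cv2.RETR_EXTERNAL,cv2.CHAIN_APPROX_NONE);c=max(cs,key=cv2.contourArea)
print('board',cv2.minAreaRect((ray(c[:,0,:],C,.028)[:,:2]*1000).astype(np.float32)))
show('scene','s16')
E
```

```text
21.975 [ 0.50065829 -0.04684319  0.21829543]
knob 157 ((683.200927734375, 143.34228515625), (56.52074432373047, 14.960114479064941), 87.62397766113281)
tape 611 ((642.6200561523438, -159.78207397460938), (63.181304931640625, 81.07288360595703), 27.381969451904297)
jar 532 ((575.4276733398438, 409.7815246582031), (58.83323669433594, 59.178340911865234), 27.8260498046875)
board ((605.3037109375, 143.529052734375), (126.58651733398438, 93.188720703125), 89.01841735839844)
```

View pics/t16c.png

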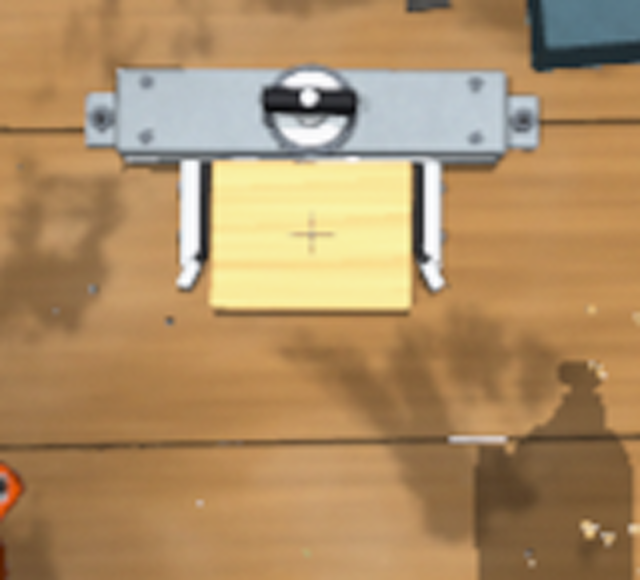

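View pics/s16.png

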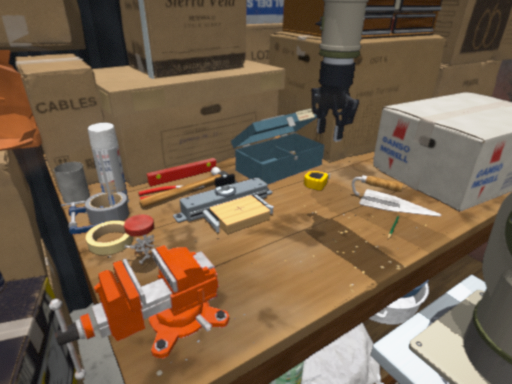

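```bash
python3 - <<'E'
from workcell import manip
print(manip.hand_in())
E
```

```text
the job is handed in; nothing more can be done
None
```

The board is clamped against the back stop, and I handed the job in at about 22 s.

**What I did**
- I slid the board flat to the left while straightening it, using two fingers on its right edge.
- I then pushed it straight in between the open jaws, using two fingers on its near edge. It met the stop and the pushing force rose to about 17 N.
- I pinched the knob bar, turned it 85° clockwise, let go and moved the arm clear.

**Last checks, from the top camera after letting go**
- **Knob:** at about 1.59 rad, past the 1.5 rad needed to hold firmly.
- **Jaws:** both pads lie against the board's sides.
- **Board:** it is square to the stop within about 0.5°. The cross on it did not move while I clamped and let go. Its centre reads about 1 mm from the computed home position, which is within the 2 mm calibration error.
- **Bystanders:** the tape measure and the jar read within 0.5 mm of where they started.

**What did not go cleanly**
- When the fingers closed on the knob, the tool stood about 5 mm higher than commanded, and I lifted it too far to correct that. The wrist force reached about 20 N for a moment, well under the limit.
- I did not tug the board to test the grip. That it holds rests on the knob angle and the pictures.

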